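# Bolt the gate of the cork box

## Robot

A 6-joint arm with a two-finger parallel gripper is mounted at the origin on a cart in front of the work surface, level with it; the furniture and walls round the work are solid. World frame = base frame: x ahead of the robot, y to its left, z up, the work surface at z = 0. Lengths are in m, angles in rad, forces in N, time in s.
With the tool pointing down it reaches from about 0.225 to 0.725 m from the base axis. Payload 3.1 kg.
Tool frame: the origin (TCP) lies at the very end of the fingers, on their centre line; the grasp point (between the pads) lies 19 mm behind it (manip.hold_point_z is the distance from the TCP to the grasp point, in m); z points along the fingers, y is the line along which they close (so a half turn about z gives the same grasp; the last joint's range is limited). The gripper opens to 85 mm and grips with 20 to 120 N. Pads are 22 mm wide; open, the fingers measure 114 mm over their backs; the gripper's body (76 mm by 85 mm) begins 54 mm behind the grasp point. The pads swing forward as they close: fully open they stand 13 mm farther back than shut.
Start: joints at [-1.394, 0.048, 0.099, 1.622, 0, 1.443], TCP at [0.158, -0.501, 0.231] pointing down, gripper open.
Joint ranges: [-2.91, 2.91], [-0.99, 1.94], [-1.21, 1.42], [-2.12, 2.29], [-1.49, 1.47], [-3.14, 3.14]. Speed limits (rad/s): [2.79, 2.79, 3.14, 3.14, 3.14, 3.14].

## Interface

Orientations are given as a unit quaternion [x, y, z, w].
In Python, from bench import manip, readout, cams, job_done, finder gives the robot as it stands. The module is installed in compiled form; this text tells all that it offers. Calls block until the motion is done:
- manip.movep(position, orientation): joint-space move of the TCP to a pose.
- manip.movel(position, rot=None, speed=0.15): straight line of the TCP; rot=None keeps the orientation; speed is the mean speed in m/s.
- manip.set_joints(angles): joint-space move.
- manip.let_go() and manip.close_gripper(effort=None): open the fingers fully, or close them until they stop; effort is the grip in N (None keeps the last).
- manip.dwell(seconds).
- manip.solve_ik(position, orientation): joint angles nearest the present ones, or None.
- readout.get_state(): the state.
- cams.snapshot(name): name is "side" or "top" or "wrist"; returns a dict with "pixels" (480x640x3 uint8, red, green, blue), "mtx" (3x3 intrinsics, pixels), "origin" and "rotation" of the camera in the world. Camera axes: x right, y up, looking along -z (the intrinsics and any distortion apply to the point x, -y, -z); pixel columns grow to the right and rows downward; lengths in m; the calibration is good to about 2 mm. A picture is of the moment at which its call begins. There is no depth.
A pose or a line that the arm cannot do raises manip.Unreachable and nothing moves.
- job_done(): hands the job in; it is judged then, once.
Trained networks look in a picture, given as the dict that the camera call returned (one of the last four; its "shot" number tells which), for a name from the list of things; names that differ only in an ending like _2 or _b are one class to them, and where a whole thing is asked for, a point or a joint stands for the part that bears it (a point fixed in the world has none). Each returns a list of dicts, best first, with "confidence" (0 to 1); they miss things now and then, are a little off and sometimes report something else, mostly with a low value. They report only what shows in the picture. A call takes as long as a camera call.
- finder.masks_of(picture, target): "mask" (480x640 bool, what is visible of it) and "location" ([column, row] in pixels, amid what is visible of it).
The state is a dict: "time_s": time; "qpos": joint angles; "qvel": joint speeds; "tau": joint torques, N m; "eef_pos": TCP position; "ee_rot": TCP orientation; "wrist_force": force on the tool from outside, world axes, zero at the start; "ft_torque": the same for the moment, N m; "gripper_width": finger opening in m; "grasp_force": force on a finger pad.
Only numpy, scipy, OpenCV 4.12 (cv2) and the standard library are available. Lean on these libraries where they do the work, as an engineer would, in place of code of your own. Each camera call takes 0.05 s, during which the arm holds its last target. There are 200 camera calls.

## Task

The gate of the cork box is not bolted. With one fingertip hold the long plate of the spring catch down, and meanwhile push the bolt's upright tab with the other fingertip until the bolt is fully home through the gate; then let go, so that the catch springs back up and locks it. Nothing is to be gripped or lifted; leave the corks and the other loose things where they are.

Things in the scene. Friction and masses are not known exactly. Their poses are not given: they have to be found in the camera images.
- bolt_stand: fixed metal stand, base plate 104 (x) x 200 (y) x 8 mm; origin at the centre of its underside, z up. The bolt slides along the stand's +y to the cork box at that end. Bolt lane at stand x = +24, catch plate at x = -31. The bolt bar's top is 36 mm and its guides' tops 43.5 mm above the underside; nothing in the bolt's lane is higher but the tab and the gate.
- bolt (a joint): travel of the bolt, m: 0 to 0.002 drawn back, 0.040 at its end stop, fully home through the gate. About 1.5 N of friction; stays where left. While the catch is up a lug on the bolt meets the catch's tooth after some 3 mm; the catch is clear of it from 8 mm down. Once the bolt is beyond 0.037 the catch can spring up behind it and lock it
- catch (a joint): how far the spring catch is pressed down, m: 0 up, 0.010 at its lower stop. The spring resists with about 3 N at the top, 6 N at the bottom, and lifts the catch again when let go; let go midway, it stays caught under the bolt's lug about 8 mm down
- tab_top (a point): centre of the top of the bolt's upright flat steel tab: 30 mm wide (stand x), 10 thick (stand y), 50 high from the bolt bar up, its top 86 mm above the stand's underside; axes as the stand's. At joint bolt = 0 it is at stand (24, -30) mm and it moves with the bolt. Push the tab along the stand's +y, on the face that looks to -y
- plate_top (a point): centre of the upper face of the catch's long flat press plate: 28 mm wide (stand x), 108 long (stand y), 6 thick; at stand (-31, -35), 66 mm above the stand's underside when up, 56 pressed; axes as the stand's. Works pressed anywhere along it; a fingertip may slide along it while pressing. Its centre line is 55 mm from the tab's
- cork_2: natural cork standing in the cork box, 24 mm across, 44 high; origin at the centre of its underside. Bystander
- cork_5: second cork like it, standing in the cork box. Bystander
- marker: marker pen lying on the cart, 17 x 128 x 18; origin at the centre of its underside. Bystander
- tape_roll: roll of packing tape lying flat, 68 across, 24 high; origin at the centre of its underside. Bystander
- beaker: small beaker, 60 across, 71 high; origin at the centre of its underside. Bystander
- end_cap: round steel pipe end cap lying flat, 51 across, 9 high; origin at the centre of its underside. Bystander
- capsule_1: bottle-neck capsule standing upright, 33 across, 60 high; origin at the centre of its underside. Bystander
- gate_slot (a point): centre of the slot for the bolt in the gate, at stand (24, 46, 30) mm. The gate is the near wall, 56 mm high, of the cork box: an open metal box 96 x 56 mm, other walls 50 high, from stand y = +42 on. A wire hoop on the gate reaches 71 mm

How it is judged:
On the way:
1. the bolt is under way, pushed by a finger, while a finger holds the catch down (value of joint bolt between 0.01 and 0.036 m and value of joint catch above 0.007 m and contact force between the fingers and catch above 1 N and contact force between the fingers and bolt above 0.3 N), for 0.1 s.
At the end, for the whole second after the job is handed in: The bolt is home (at least 36.5 of its 40 mm) and at rest, and the catch has sprung back up to within 2 mm of its upper stop (value of joint bolt above 0.0365 m and value of joint catch below 0.002 m and velocity of joint each of bolt, catch below 0.005 m/s); the robot touches nothing.
It fails at once if a cork or another loose thing is moved by more than 20 mm (distance of any of cork_2, cork_5, marker, tape_roll, beaker, end_cap, capsule_1 from where it was at the start of the episode above 0.02 m).
It also fails if it takes over 42 s, if anything falls off the work surface, if the arm or the gripper's body presses on something with over 40 N, if the wrist force passes 120 N, or if a joint passes its speed limit or range.

## Working session

There is one attempt and no reset: what is moved stays moved. The work goes in short steps, each a Python script; the robot and the scene stay as the last script left them, time stands still between calls to the robot, and variables do not carry over. Pictures are saved under pics/ and viewed, at most 10 in all, crops included, and the job is handed in when it is done.

```bash
mkdir -p pics; cat > h.py <<'E'
import numpy as np, cv2
from bench import manip, readout, cams, job_done, finder
def save(p,n): cv2.imwrite('pics/'+n,cv2.cvtColor(p['pixels'],cv2.COLOR_RGB2BGR))
def ray(p,uv):
    d=np.linalg.inv(p['mtx'])@np.array([uv[0],uv[1],1.]); d=np.array([d[0],-d[1],-d[2]])
    d=np.array(p['rotation'])@d; return np.array(p['origin']),d/np.linalg.norm(d)
def atz(p,uv,z):
    o,d=ray(p,uv); return o+d*(z-o[2])/d[2]
def proj(p,X):
    c=np.array(p['rotation']).T@(np.array(X)-np.array(p['origin'])); c=np.array([c[0],-c[1],-c[2]])
    q=np.array(p['mtx'])@c; return q[:2]/q[2]
E
python3 - <<'E'
from h import *
for n in ['top','side']:
    p=cams.snapshot(n); save(p,n+'0.png'); print(n,p.keys(),np.round(p['origin'],3),np.round(p['rotation'],3).tolist(),p['mtx'].tolist() if hasattr(p['mtx'],'tolist') else p['mtx'])
    for t in ['bolt_stand','bolt','catch','tab_top','plate_top','cork_2','marker','tape_roll','beaker','end_cap','capsule_1']:
        print(t,[(round(r['confidence'],2),np.round(r['location']).tolist(),int(r['mask'].sum())) for r in finder.masks_of(p,t)[:3]])
s=readout.get_state();print(s['time_s'],s['ee_rot'],s['eef_pos'],manip.hold_point_z)
E
```

```text
top dict_keys(['pixels', 'mtx', 'origin', 'rotation', 'shot']) [ 0.361 -0.05   1.187] [0.044, -0.052, -0.699, 0.712] [[510.338618249565, 0.0, 319.684702941442], [0.0, 510.338618249565, 241.9641437677657], [0.0, 0.0, 1.0]]
bolt_stand [(0.89, [300.0, 263.0], 3724)]
bolt [(0.77, [312.0, 249.0], 383)]
catch [(0.88, [309.0, 272.0], 706)]
tab_top [(0.74, [311.0, 250.0], 378)]
plate_top [(0.86, [310.0, 273.0], 762)]
cork_2 [(0.68, [270.0, 274.0], 83), (0.32, [314.0, 252.0], 331)]
marker [(0.87, [168.0, 263.0], 422)]
tape_roll [(0.68, [167.0, 204.0], 464)]
beaker [(0.83, [428.0, 274.0], 581), (0.21, [168.0, 265.0], 404)]
end_cap [(0.8, [422.0, 237.0], 374)]
capsule_1 [(0.77, [459.0, 250.0], 211)]
side dict_keys(['pixels', 'mtx', 'origin', 'rotation', 'shot']) [ 0.078 -1.33   0.665] [0.543, -0.091, -0.131, 0.825] [[589.0360717813948, 0.0, 316.78756788137207], [0.0, 589.0360717813948, 241.5193497087207], [0.0, 0.0, 1.0]]
bolt_stand [(0.74, [294.0, 262.0], 2107)]
bolt [(0.52, [313.0, 256.0], 292), (0.41, [292.0, 260.0], 343)]
catch [(0.87, [293.0, 257.0], 289)]
tab_top [(0.72, [315.0, 254.0], 273)]
plate_top [(0.72, [292.0, 261.0], 291)]
cork_2 [(0.26, [309.0, 221.0], 284)]
marker [(0.43, [272.0, 226.0], 89)]
tape_roll [(0.74, [361.0, 314.0], 99), (0.5, [309.0, 221.0], 271)]
beaker [(0.71, [328.0, 308.0], 956), (0.39, [295.0, 258.0], 333)]
end_cap [(0.66, [360.0, 313.0], 111)]
capsule_1 [(0.92, [364.0, 331.0], 501)]
1.2 [ 9.88409706e-01  1.51809921e-01  1.73052007e-05 -2.29722038e-05] [ 0.15755641 -0.50079067  0.23129223] 0.0187
```

```bash
python3 - <<'E'
import cv2
a=cv2.imread('pics/top0.png')[190:340,140:480]; cv2.imwrite('pics/c1.png',cv2.resize(a,None,fx=2.35,fy=2.35,interpolation=cv2.INTER_CUBIC))
a=cv2.imread('pics/side0.png')[170:370,220:420]; cv2.imwrite('pics/c2.png',cv2.resize(a,None,fx=3,fy=3,interpolation=cv2.INTER_CUBIC))
E
```

```text
(no output)
```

View pics/c1.png

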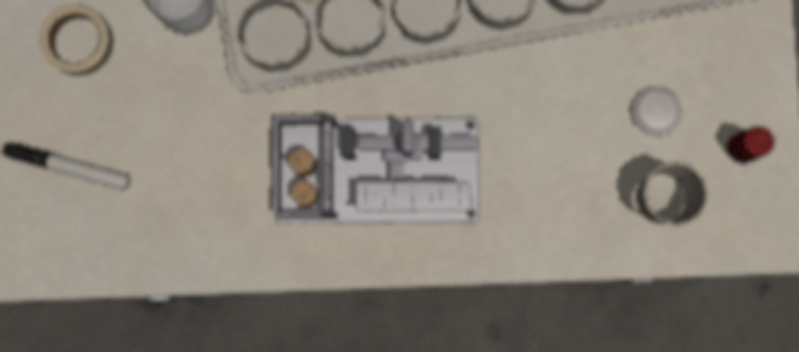

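View pics/c2.png

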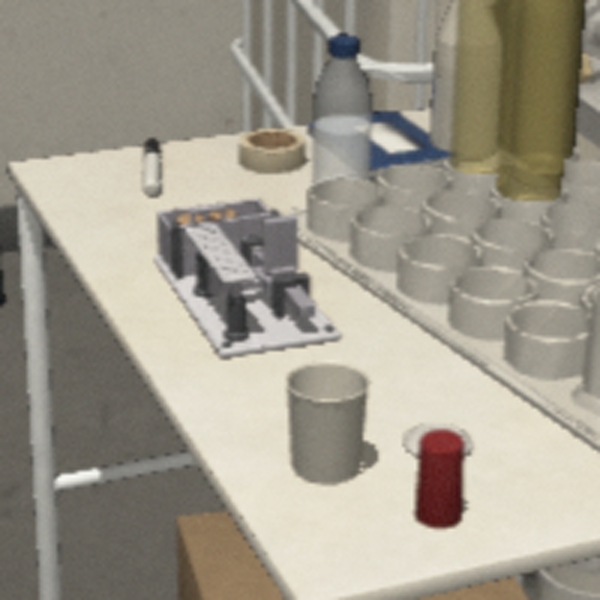

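The top view (c1) shows the stand with the cork box to the image left (world +y), the plate nearest the robot at about (309,272), and the tab at about (311,249). The other loose things are well away from it. Next is a close look with the wrist camera.

```bash
sed -i "s/np.array(p\['rotation'\])/R(p)/g" h.py; cat >> h.py <<'E'
from scipy.spatial.transform import Rotation as Ro
def R(p):
    r=np.array(p['rotation']); return Ro.from_quat(r).as_matrix() if r.size==4 else r
def down(yaw): # tool z down, tool y axis at world angle yaw
    y=np.array([np.cos(yaw),np.sin(yaw),0]); z=np.array([0,0,-1.]); return Ro.from_matrix(np.c_[np.cross(y,z),y,z]).as_quat()
E
python3 - <<'E'
from h import *
p=cams.snapshot('top')
for t,z in [('plate_top',.066),('tab_top',.07),('bolt_stand',.02)]:
    r=finder.masks_of(p,t)[0]; c=cv2.findContours(r['mask'].astype(np.uint8),0,2)[0]; c=max(c,key=cv2.contourArea)
    b=cv2.boxPoints(cv2.minAreaRect(c)); print(t,np.round([atz(p,q,z)[:2] for q in b],3).tolist(),np.round(atz(p,r['location'],z),3))
    if t=='plate_top': c0=atz(p,r['location'],z)
s=readout.get_state(); y=Ro.from_quat(s['ee_rot']).as_matrix(); print(y.round(2).tolist())
pos=[c0[0]+0.02,c0[1]-0.0,.33]
for a in (0,np.pi,np.pi/2,-np.pi/2):
    j=manip.solve_ik(pos,down(a)); print(a,None if j is None else np.round(j,2))
E
```

```text
plate_top [[0.485, 0.001], [0.487, -0.105], [0.434, -0.105], [0.432, -0.0]] [ 0.45  -0.041  0.066]
tab_top [[0.492, -0.002], [0.523, -0.008], [0.51, -0.069], [0.479, -0.062]] [ 0.494 -0.046  0.07 ]
bolt_stand [[0.528, 0.087], [0.532, -0.118], [0.426, -0.119], [0.422, 0.084]] [ 0.468 -0.017  0.02 ]
[[0.95, 0.3, -0.0], [0.3, -0.95, 0.0], [-0.0, -0.0, -1.0]]
0 [-0.23 -0.04  0.21  1.82  0.    1.34]
3.141592653589793 [-0.23 -0.04  0.21  1.82  0.   -1.8 ]
1.5707963267948966 [-0.23 -0.04  0.21  1.82  0.   -0.23]
-1.5707963267948966 [-0.23 -0.04  0.21  1.82  0.    2.91]
```

```bash
python3 - <<'E'
from h import *
import pickle
P=[]
for i,pos in enumerate([[.46,-.05,.30],[.40,-.05,.30]]):
    manip.movep(pos,down(0)); manip.dwell(.2)
    p=cams.snapshot('wrist'); save(p,f'w{i}.png'); P.append(p); print(np.round(p['origin'],3),np.round(R(p),2).tolist())
    for t in ['bolt_stand','tab_top','plate_top','cork_2']: print(t,[(round(r['confidence'],2),np.round(r['location']).tolist(),int(r['mask'].sum())) for r in finder.masks_of(p,t)[:2]])
pickle.dump(P,open('P.pkl','wb'));print(readout.get_state()['time_s'])
cv2.imwrite('pics/w01.png',cv2.vconcat([cv2.resize(cv2.imread(f'pics/w{i}.png'),(400,300)) for i in (0,1)]))
E
```

```text
[0.462 0.027 0.441] [[1.0, 0.0, 0.0], [-0.0, 0.95, 0.3], [-0.0, -0.3, 0.95]]
bolt_stand [(0.77, [343.0, 142.0], 20100)]
tab_top [(0.68, [348.0, 68.0], 668), (0.63, [368.0, 186.0], 1900)]
plate_top [(0.96, [314.0, 181.0], 4138)]
cork_2 [(0.81, [345.0, 69.0], 688), (0.58, [311.0, 75.0], 611)]
[0.402 0.027 0.441] [[1.0, -0.0, -0.0], [0.0, 0.95, 0.3], [0.0, -0.3, 0.95]]
bolt_stand [(0.85, [400.0, 141.0], 20483), (0.29, [376.0, 183.0], 4217)]
tab_top [(0.84, [430.0, 189.0], 2335), (0.6, [401.0, 141.0], 20565)]
plate_top [(0.93, [378.0, 186.0], 4057)]
cork_2 [(0.8, [413.0, 68.0], 879), (0.7, [379.0, 75.0], 748)]
4.625
```

View pics/w0.png

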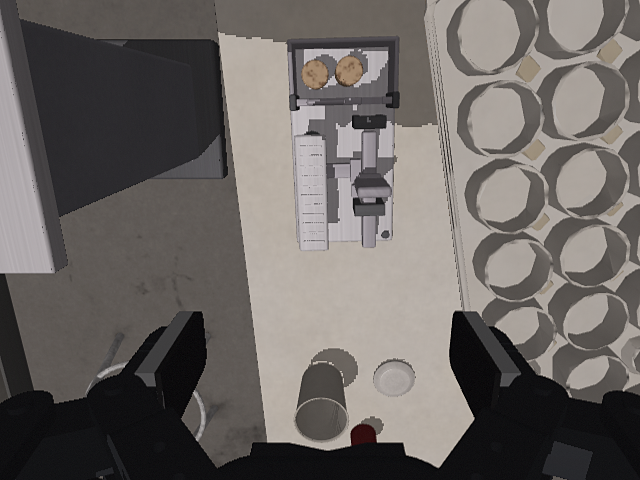

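View pics/w1.png

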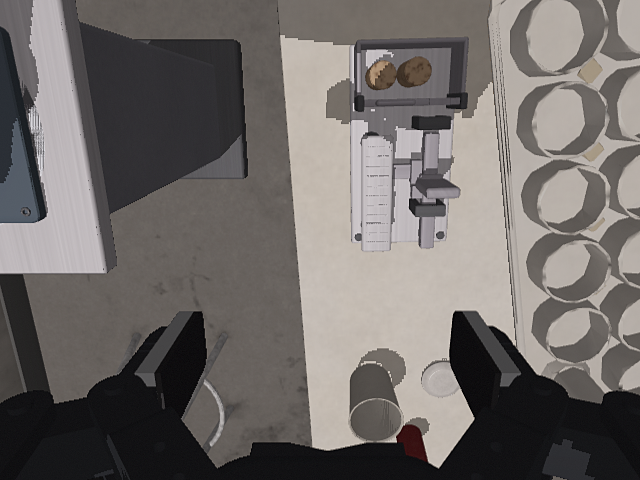

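The wrist views show the plate at about (314,190) in w0 and (378,190) in w1, with the tab at about (373,190) and (437,188). The gate hoop is at row ~100. I'll fit the stand pose to the plate corners in both views and overlay the result.

```bash
cat > fit.py <<'E'
from h import *
import pickle
from scipy.optimize import least_squares
P=pickle.load(open('P.pkl','rb'))
obs=[]
S=[[-45,-89,66],[-17,-89,66],[-17,19,66],[-45,19,66]]
for p in P:
    m=finder.masks_of(p,'plate_top')[0]['mask'].astype(np.uint8); c=max(cv2.findContours(m,0,2)[0],key=cv2.contourArea)
    b=cv2.boxPoints(cv2.minAreaRect(c)); b=b[np.argsort(-b[:,1])]; lo=b[:2][np.argsort(b[:2,0])]; hi=b[2:][np.argsort(b[2:,0])]
    q=[lo[0],lo[1],hi[1],hi[0]]; print(np.round(q).tolist()); obs.append(q)
def T(v,s): c,d=np.cos(v[3]),np.sin(v[3]); s=np.array(s)/1e3; return np.array([v[0]+c*s[0]-d*s[1],v[1]+d*s[0]+c*s[1],v[2]+s[2]])
def f(v): return np.concatenate([proj(p,T(v,s))-o for p,ob in zip(P,obs) for s,o in zip(S,ob)])
r=least_squares(f,[.478,-.018,0,.02],loss='soft_l1'); print(r.x.round(4),np.round(f(r.x),1).tolist())
f2=lambda v:f([v[0],v[1],0,v[2]])
r2=least_squares(f2,[.478,-.018,.02],loss='soft_l1'); print(r2.x.round(4),np.abs(f2(r2.x)).mean())
v=[r2.x[0],r2.x[1],0,r2.x[2]]; np.save('v.npy',v)
out=[]
for p in P:
    im=cv2.cvtColor(p['pixels'],cv2.COLOR_RGB2BGR)[20:270,260:480]; im=cv2.resize(im,None,fx=1.8*1,fy=1.8,interpolation=cv2.INTER_CUBIC)
    def poly(s,c): cv2.polylines(im,[np.int32([(proj(p,T(v,q))-[260,20])*1.8*16 for q in s])],True,c,1,cv2.LINE_AA,4)
    poly(S,(0,0,255)); poly([[9,-35,86],[39,-35,86],[39,-25,86],[9,-25,86]],(0,255,0)); poly([[-52,-100,8],[52,-100,8],[52,100,8],[-52,100,8]],(255,0,0)); poly([[9,-35,36],[39,-35,36],[39,-35,86],[9,-35,86]],(0,255,255))
    out.append(im)
cv2.imwrite('pics/ov.png',cv2.hconcat(out))
E
python3 - <<'E'
from h import *; import pickle
P=pickle.load(open('P.pkl','rb'))
E
python3 fit.py
```

```text
[[299.0, 251.0], [364.0, 248.0], [358.0, 131.0], [293.0, 134.0]]
[[361.0, 250.0], [421.0, 250.0], [421.0, 135.0], [361.0, 135.0]]
[ 4.923e-01 -1.470e-02  2.000e-04  7.580e-02] [20.9, -0.1, -15.3, 1.1, -16.9, 0.6, 16.8, -0.3, 21.2, 1.7, -9.1, -0.4, -10.9, -2.8, 16.7, -0.3]
[ 0.4923 -0.0148  0.075 ] 8.447875291097267
```

View pics/ov.png

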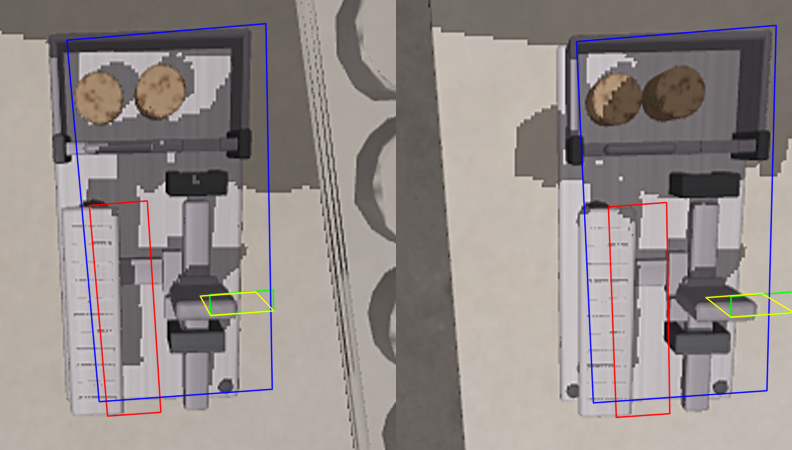

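```bash
python3 - <<'E'
s=open('fit.py').read()
a=s.index('for p in P:'); b=s.index('def T(')
s=s[:a]+'''L=[[73,415],[122,413],[113,206],[63,207]]; Q=[[581,417],[633,416],[630,206],[579,208]]
obs=[[np.array([x/1.8+260,y/1.8+20]) for x,y in L],[np.array([(x-396)/1.8+260,y/1.8+20]) for x,y in Q]]
'''+s[b:]
s=s.replace('ov.png','ov2.png')
open('fit.py','w').write(s)
E
python3 fit.py
```

```text
[ 0.4771 -0.0179 -0.0052  0.0395] [-0.2, 0.2, 1.8, 0.2, 2.0, -0.6, -2.0, 0.2, -0.6, -0.2, -0.3, -0.7, 2.3, 0.3, -1.2, 0.4]
[ 0.4767 -0.0169  0.041 ] 1.0686875604142116
```

View pics/ov2.png

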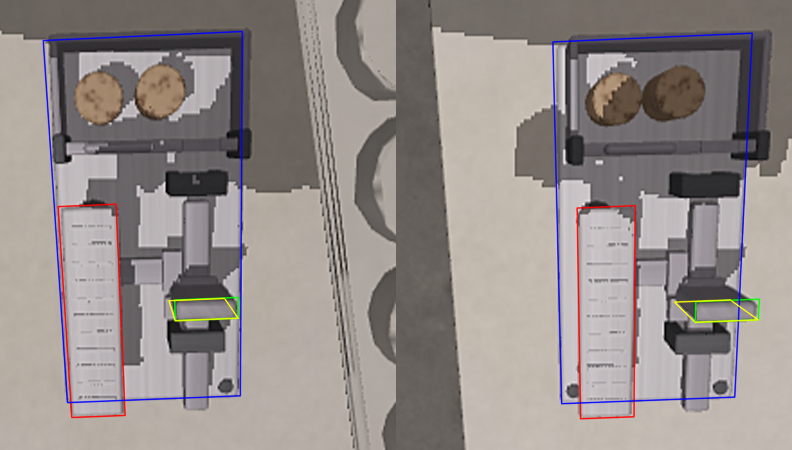

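The fit is good to about 2 mm: the plate midline and tab top both match. The gripper only opens fully, so I'll yaw the open gripper about 22°. The inner corner of one finger then sits on the plate and the other stands behind the tab.

```bash
cat >> h.py <<'E'
V=[.4768,-.0170,.037]; TH=np.radians(22)
def W(x,y,z): c,d=np.cos(V[2]),np.sin(V[2]); return [V[0]+(c*x-d*y)/1e3,V[1]+(d*x+c*y)/1e3,z]
QQ=down(V[2]+TH)
E
python3 - <<'E'
from h import *
manip.let_go()
manip.movep(W(-2,-68.5,.15),QQ); manip.movel(W(-2,-68.5,.085),speed=.08); manip.dwell(.2)
s=readout.get_state(); print(s['time_s'],s['eef_pos'],s['wrist_force'],s['gripper_width'])
p=cams.snapshot('wrist'); save(p,'a0.png'); p=cams.snapshot('side'); save(p,'s1.png')
a=cv2.imread('pics/s1.png')[180:300,240:360]; cv2.imwrite('pics/s1c.png',cv2.resize(a,(480,480),interpolation=cv2.INTER_CUBIC))
E
```

```text
6.825 [ 0.47787638 -0.08572574  0.08572435] [ 0.02900354 -0.68458962 -0.45601899] 0.08542053935443135
```

View pics/a0.png

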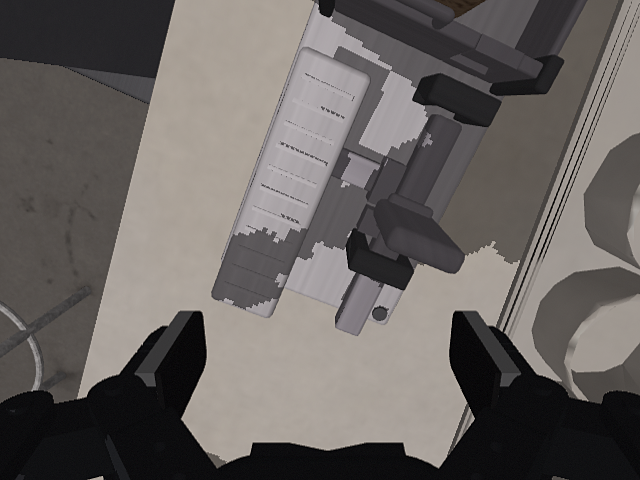

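View pics/s1c.png

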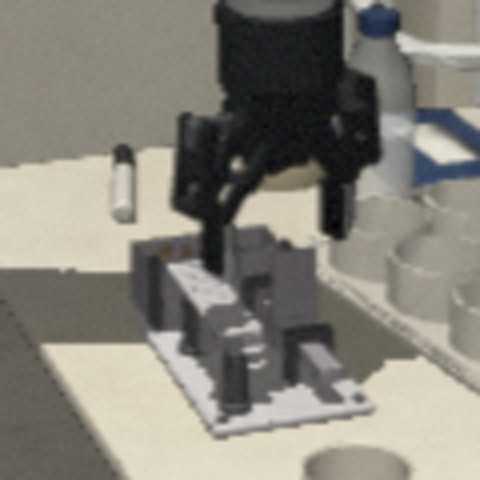

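```bash
python3 - <<'E'
from h import *
p=cams.snapshot('wrist'); s=readout.get_state(); t=np.array(s['eef_pos']); M=Ro.from_quat(s['ee_rot']).as_matrix()
for x in (11,-11):
  for y in (42.5,-42.5):
    for z in (-13,-33): print(x,y,z,proj(p,t+M@(np.array([x,y,z])/1e3)).round())
for n,q in dict(plBL=[-45,-89,66],plBR=[-17,-89,66],plTL=[-45,19,66],tabBR=[39,-35,86],tabBL=[9,-35,86],tabTR=[39,-25,86]).items(): print(n,proj(p,W(q[0],q[1],q[2]/1e3)).round())
E
```

```text
11 42.5 -13 [447. 307.]
11 42.5 -33 [466. 338.]
11 -42.5 -13 [195. 307.]
11 -42.5 -33 [175. 338.]
-11 42.5 -13 [442. 363.]
-11 42.5 -33 [459. 401.]
-11 -42.5 -13 [201. 363.]
-11 -42.5 -33 [183. 401.]
plBL [209. 300.]
plBR [272. 323.]
plTL [301.  40.]
tabBR [461. 279.]
tabBL [385. 249.]
tabTR [474. 254.]
```

Compared with the pads, the stand sits about 1.5–2 mm toward tool -y and +x. I'll correct for that and go down, watching the force.

```bash
python3 - <<'E'
from h import *
f0=np.array(readout.get_state()['wrist_force'])
X,Y=-4,-67.7
for z in [.075,.068,.062,.058,.055,.053,.051,.049,.047,.045,.0435]:
    manip.movel(W(X,Y,z),speed=.05); s=readout.get_state(); d=np.array(s['wrist_force'])-f0
    print(z,round(s['eef_pos'][2],4),d.round(1),np.round(s['ft_torque'],2))
    if d[2]>12 or (z>.056 and d[2]>4): break
print(s['time_s'])
p=cams.snapshot('wrist'); save(p,'a1.png')
E
```

```text
0.075 0.0741 [-0.6  0.1  0.3] [-0.04 -0.01 -0.  ]
0.068 0.0674 [0.3 0.1 0.3] [-0.01 -0.    0.02]
0.062 0.0614 [0.7 0.5 0.7] [-0.01 -0.01 -0.07]
0.058 0.0577 [ 0.8 -0.4  0.1] [-0.02 -0.03  0.01]
0.055 0.0547 [ 0.7 -0.4 -1. ] [-0.03 -0.01  0.02]
0.053 0.053 [-0.1  0.2  0.7] [0.02 0.02 0.06]
0.051 0.0514 [-0.7  0.5  3.8] [ 0.03  0.25 -0.03]
0.049 0.0492 [-1.1  1.2  3.4] [-0.06  0.32 -0.04]
0.047 0.0471 [-0.6  0.7  5.4] [-0.09  0.36  0.01]
0.045 0.0452 [-0.2 -0.   5.5] [-0.13  0.45  0.03]
0.0435 0.0438 [-1.4 -0.1  5.4] [-0.14  0.41 -0.06]
9.8917
```

View pics/a1.png

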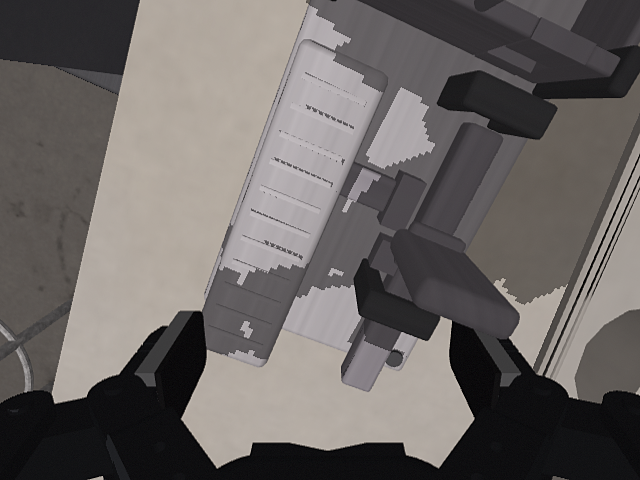

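The picture (a1) shows the plate pressed by the left finger at about (205,320), and the right finger at about (455,320) just behind the tab. Now I'll push.

```bash
python3 - <<'E'
from h import *
X,Y=-4,-67.7
manip.movel(W(X,Y,.0427),speed=.02)
c,d=np.cos(V[2]),np.sin(V[2])
for k in list(range(4,40,4))+list(range(38,50)):
    manip.movel(W(X,Y+k,.0427),speed=.04); s=readout.get_state(); F=np.array(s['wrist_force'])
    print(k,F.round(1),np.round(s['ft_torque'],2))
    if -(F[1]*c-F[0]*d)>14 or F[2]>30: break
print(s['time_s'])
p=cams.snapshot('wrist'); save(p,'a2.png')
E
```

```text
4 [-0.7 -2.6  6.2] [-0.6   0.41  0.04]
8 [-0.4 -5.   5.7] [-0.93  0.41  0.09]
12 [-0.3 -5.3  5.3] [-1.17  0.26  0.06]
16 [ 0.1 -4.7  5.2] [-1.04  0.26  0.05]
20 [ 0.  -4.1  6.9] [-1.    0.24  0.05]
24 [-0.5 -4.   5. ] [-0.97  0.24 -0.01]
28 [ 0.4 -4.8  5.6] [-1.13  0.17  0.09]
32 [ 0.8 -4.4  5.1] [-0.96  0.15 -0.03]
36 [ 1.3 -4.4  4.5] [-1.03  0.07  0.  ]
38 [ 1.7 -4.3  4.9] [-1.09  0.15  0.04]
39 [ 1.3 -4.8  5.5] [-1.27  0.12  0.07]
40 [ 0.7 -5.8  5.9] [-1.23  0.02  0.04]
41 [ 1.4 -5.2  5.7] [-1.26  0.03  0.05]
42 [ 1.6 -5.4  5.3] [-1.24  0.05  0.03]
43 [ 0.5 -5.5  4.5] [-1.29  0.1   0.06]
44 [ 0.7 -6.3  5.1] [-1.33  0.07  0.09]
45 [ 0.3 -8.5  5. ] [-1.67  0.05  0.01]
46 [  0.7 -10.1   3.9] [-2.19  0.13 -0.13]
47 [  0.  -12.7   5. ] [-2.5   0.17 -0.12]
48 [  0.  -15.2   2.9] [-2.91  0.12 -0.25]
15.1917
```

View pics/a2.png

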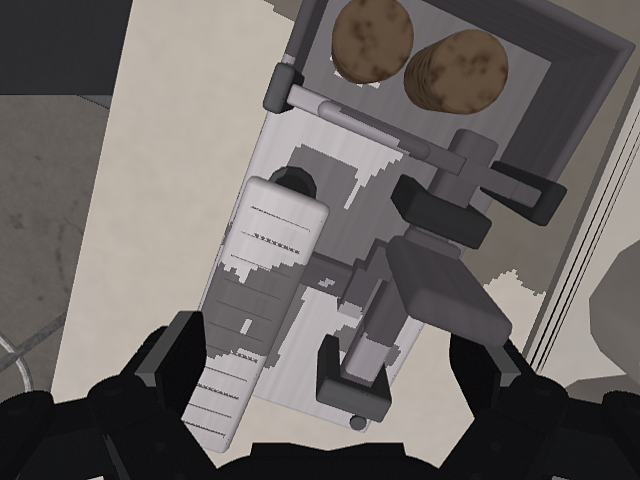

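The force ramp and the picture both show the bolt against its end stop, through the gate. Next I let the catch up, back off and check.

```bash
python3 - <<'E'
from h import *
X,Y=-4,-67.7
manip.movel(W(X,Y+47,.062),speed=.04)
manip.movel(W(X,Y+34,.066),speed=.06)
manip.movel(W(X,Y+30,.2),speed=.12); manip.dwell(.3)
s=readout.get_state(); print(s['time_s'],s['wrist_force'])
p=cams.snapshot('wrist'); save(p,'a3.png')
pts=dict(BL=[-45,-89],BR=[-17,-89],TR=[-17,19],TL=[-45,19])
for n,q in pts.items(): print(n,proj(p,W(*q,.066)).round(),proj(p,W(*q,.058)).round())
print('tab',[proj(p,W(x,y,.086)).round() for x,y in ((9,5),(39,5),(39,15),(9,15))])
a=cv2.imread('pics/a3.png')
for z,c in ((.066,(0,0,255)),(.058,(255,0,0))): cv2.polylines(a,[np.int32([proj(p,W(*q,z)) for q in pts.values()])],True,c,1)
cv2.polylines(a,[np.int32([proj(p,W(x,y,.086)) for x,y in ((9,5),(39,5),(39,15),(9,15))])],True,(0,255,0),1)
cv2.imwrite('pics/a3o.png',a)
E
```

```text
17.8167 [-0.63137956 -0.01686453 -0.14555727]
BL [243. 266.] [245. 262.]
BR [281. 280.] [282. 275.]
TR [339. 135.] [339. 134.]
TL [298. 117.] [299. 117.]
tab [array([371., 175.]), array([416., 194.]), array([423., 179.]), array([378., 160.])]
```

View pics/a3o.png

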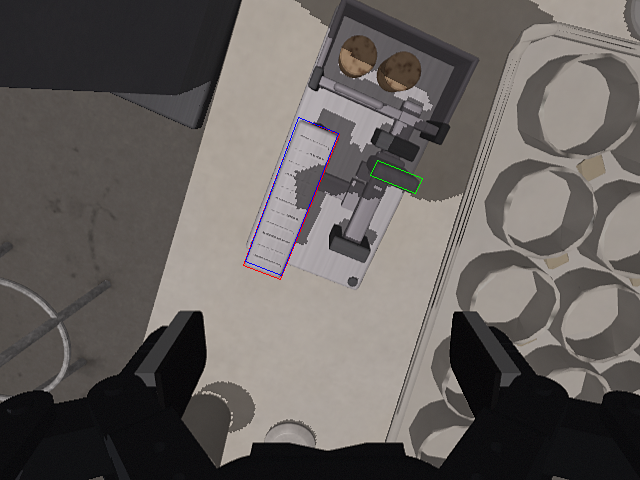

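The tab is home, matching the green outline. The image alone doesn't show clearly whether the plate has come up, so I'll check with a light touch at the height where contact came before (TCP z ≈ 0.052).

```bash
python3 - <<'E'
from h import *
X,Y=-4,-67.7+30
f0=readout.get_state()['wrist_force'][2]
manip.movel(W(X,Y,.058),speed=.12)
up=False
for z in [.054,.0525,.0515,.0505]:
    manip.movel(W(X,Y,z),speed=.04); manip.dwell(.1); s=readout.get_state(); f=s['wrist_force'][2]-f0; print(z,round(s['eef_pos'][2],4),round(f,2),np.round(s['ft_torque'],2))
    if f>2.3: up=True; break
manip.movel(W(X,Y,.2),speed=.12); manip.dwell(.3); print(up,readout.get_state()['time_s'])
if up: print(job_done())
E
```

```text
0.054 0.0542 0.47 [-0.01  0.02 -0.03]
0.0525 0.0529 1.99 [-0.03 -0.04 -0.  ]
0.0515 0.0518 2.96 [-0.07 -0.03  0.04]
True 21.9417
the job is handed in; nothing more can be done
None
```

The bolt is fully home through the gate, the catch has sprung back up and locked it (checked by a light touch), and I handed the job in at about 22 s with the robot clear of everything.

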